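Seat the cooler on the processor and latch it

ROBOT

A 6-joint arm with a two-finger parallel gripper is mounted at the origin on the work surface. World frame = base frame: x ahead of the robot, y to its left, z up, the work surface at z = 0. Lengths are in m, angles in rad, forces in N, time in s.
With the tool pointing down it reaches from about 0.35 to 0.975 m from the base axis. Payload 4.9 kg.
Tool frame: the origin (TCP) lies at the very end of the fingers, on their centre line; the grasp point (between the pads) lies 19 mm behind it; z points along the fingers, x is the direction in which the jaws open and shut, and the axes are right-handed (so a half turn about z gives the same grasp; the last joint's range is limited). The gripper opens to 85 mm and grips with 20 to 120 N. Pads are 22 mm wide; open, the fingers measure 114 mm over their backs; the gripper's body (76 mm by 85 mm) begins 54 mm behind the grasp point. The pads swing forward as they close: fully open they stand 13 mm farther back than shut.
Start: joints at [1.052, 0.053, 1.613, -0, 1.476, -0.119], TCP at [0.243, 0.576, 0.231] pointing down, gripper open.
Joint ranges: [-3.01, 3.01], [-1.01, 2.22], [0.06, 2.58], [-1.02, 4.17], [0.09, 2.62], [-3.14, 3.14]. Speed limits (rad/s): [2.57, 2.57, 3.14, 3.14, 3.14, 3.14].

INTERFACE

Orientations are given as a unit quaternion [w, x, y, z].
In Python, from plant import * gives the robot as it stands.
- The arm moves only by the shell command python3 -m inch 'ROWS'. ROWS is text: rows parted by semicolons, each of 7 numbers parted by spaces: the shift along the tool's x, y, z in m, then the turn, a rotation vector about the tool's x, y, z in rad, then the closure, from 0 (fully open) to 1 (shut). A call has 1 to 10 rows; each row shifts and turns the commanded pose from where the row before left it, along the tool's axes as they then stand; what a row does not reach is not made up. A row lasts 1/12 s, in which the tool goes at most 41.7 mm and 7.16 degrees, less where a joint would pass 70% of its speed; a pose out of reach is approached as far as the arm can. A call with a gripper value outside its range is refused whole. The fingers move at their own pace and stop on an object; the grip force is fixed at half the most. Time passes only in rows, so rows that do not move let the fingers close. It gives the time, the measured TCP pose, the force and the opening at its end, in the units of the state.
- state(): the state, without advancing time (a new reading comes with each control period).
- grab_frame(name): name is "side" or "top"; returns the picture (480x640x3 uint8, blue, green, red); there is no depth.
- camera_info(name): a dict with "vertical_fov" (degrees; the focal length in pixels is half the picture's height over the tangent of half this angle, whatever the lens; pixels are square), "cx", "cy" (the principal point, pixels), "k1" (the pictures are not rectified: a ray, as slopes to the right and down, at radius r is drawn at 1 + k1 r^2 times it, then the intrinsics apply), "origin" and "rotation" of the camera in the world. Camera axes: x right, y down, z forward; pixel columns grow to the right and rows downward; lengths in m; the calibration is good to about 2 mm. A picture is of the moment at which its call begins. camera_info takes no time and is no camera call.
- job_done(): hands the job in, once; it reports no verdict.
The state is a dict: "time": time; "joint_pos": joint angles; "joint_vel": joint speeds; "joint_efforts": joint torques, N m; "tool_pos": TCP position; "tool_rot": TCP orientation; "contact_force": force on the tool from outside, world axes, zero at the start; "ft_torque": the same for the moment, N m; "gripper_width": opening from 0.0 (shut) to 1.0 (fully open).
Only numpy, scipy, OpenCV 4.12 (cv2) and the standard library are available. Lean on these libraries where they do the work, as an engineer would, in place of code of your own. Each camera call takes 0.05 s, during which the arm holds its last target.

TASK

Lift the finned cooler, which is heavier towards its copper end (feel for its balance point so that it stays level and is never dropped), and set it fully down in the black frame on the circuit board with the copper end on the processor. Then swing the red-tabbed latch bar over the cooler until it lies fully home in its catch, let go and move clear. Leave the fan and the screwdriver where they are.

Things in the scene. Friction and masses are not known exactly. Their poses are not given: they have to be found in the camera images.
- cooler: Loose heat sink block, 170 long (its x), 46 wide (y), 36 high, about 0.55 kg: grey fins at x -85 to +35, copper at +35 to +85. Origin at the centre of its underside, z up. Flat firm sides, to be gripped across y. Balance point differs by unit: 10 to 45 mm from the origin towards the copper (+x). Starts flat on the table, left or right of the board, copper away from the robot, yaw within 0.7.
- board: Fixed green circuit board on a black tray, 260 (its x) by 200 (y), board top at height 14; origin under the tray's centre, z up, yaw within 0.3. A black frame at its middle holds the cooler along x with 3 play each way: corner and end walls with flared tops up to height 39, none between x -66 and +66. Silver processor at x +60, grey rest at x -66. Else lower than 30, but for the latch's posts.
- latch (a joint): Latch angle, rad: 0 = bar level across the cooler, in its catch (end stop); pi/2 = upright; 1.7 to 2.3 at the start (leaning back, away from the catch). Stiff hinge (0.15 N m): the bar stays where it is left, neither falls nor snaps. Closed, it clears a fully seated cooler by about 1; a cooler that is not down blocks it.
- latch_hinge (a point): Point on the latch's hinge axis, between two steel cheeks 67 high: board x -50, y -44, height 60. The axis runs along the board's x; at latch angle q the bar points along (0, cos q, sin q) in the board's axes. The steel forked catch, 66 high, 26 (x) by 12 (y), stands at board x -50, y +40.
- latch_tab (a point): Centre of the red grip tab at the free end of the steel latch bar, 108 from the hinge axis; the tab is 34 long along the bar, 16 wide along the hinge axis, 12 thick, and the bar behind it is 12 wide and 6 thick. Upright, the bar reaches 185 above the work surface: carry the cooler clear of it.
- cooler_copper (a point): Middle of the lower edge of the cooler's copper end face (cooler x = +85, z = 0).
- cooler_tail (a point): Middle of the lower edge of the cooler's finned end face (cooler x = -85, z = 0).
- seat_copper (a point): Where cooler_copper is when the cooler is seated: board x = +85, 20 above the work surface.
- seat_tail (a point): Where cooler_tail is when the cooler is seated: board x = -85, 20 above the work surface.
- fan: Loose black case fan, 92 x 92 x 25, lying flat between the board's and the cooler's places, farther from the robot; origin at the centre of its underside. A bystander.
- screwdriver: Loose yellow-handled screwdriver, 200 long, under 40 high, lying between the board's and the cooler's places, nearer the robot. A bystander.
Not all that is in view belongs to the job. What is shaped like the cooler but blue or green is not meant.

How it is judged:
On the way, in this order (a step that is already met when the one before it is completed fails the run):
1. the cooler is held clear of the table, level within 0.15 rad (height (world z) of cooler above 0.045 m and angle between cooler's own z axis and vertical below 0.15 rad and contact force between cooler and the fingers above 0.5 N), for 0.3 s.
2. the cooler lies seated in the frame, copper end on the processor, with the latch still open (distance between cooler_copper and seat_copper below 0.009 m and distance between cooler_tail and seat_tail below 0.009 m and value of joint latch above 0.8 rad), for 0.2 s.
At the end, for the whole second after the job is handed in: The latch is within 0.06 rad of fully closed, and the cooler lies at rest in the frame with both ends within 9 mm of their seats, copper end on the processor; everything is let go (value of joint latch below 0.06 rad and distance between cooler_copper and seat_copper below 0.009 m and distance between cooler_tail and seat_tail below 0.009 m and linear speed of cooler below 0.02 m/s); the robot touches nothing.
It fails at once if the cooler is tipped more than 0.35 rad (angle between cooler's own z axis and vertical above 0.35 rad).
It fails at once if the cooler is dropped from more than about 30 mm above its seat (height (world z) of cooler above 0.05 m and contact force between cooler and the fingers below 0.05 N and linear speed of cooler above 0.15 m/s).
It fails at once if the fan or the screwdriver is moved more than 30 mm (distance of any of fan, screwdriver from where it was at the start of the episode above 0.03 m).
It also fails if it takes over 72 s, if anything falls off the work surface, if the arm or the gripper's body presses on something with over 40 N, if the wrist force passes 120 N, or if a joint passes its speed limit or range.

## Working session

There is one attempt and no reset: what is moved stays moved. The work goes in short steps, Python scripts to look and compute and a shell command to move; the robot and the scene stay as the last step left them, time stands still between calls to the robot, and variables do not carry over. Pictures are saved under pics/ and viewed, and the job is handed in when it is done.

```bash
ls; mkdir -p pics; python3 - <<'E'
from plant import *
import cv2
for n in("side","top"):
    cv2.imwrite(f"pics/{n}0.png",grab_frame(n)); print(n,camera_info(n))
print(state())
E
```

```text
pics
side {'vertical_fov': 52.493836359031164, 'cx': 317.0501189152802, 'cy': 239.18677345097956, 'k1': 0.039335147940565855, 'origin': array([ 0.22311892, -0.57416764,  0.4499383 ]), 'rotation': array([-0.49257117,  0.82771676, -0.23710863,  0.12664165])}
top {'vertical_fov': 51.03674604842693, 'cx': 321.71697057488007, 'cy': 242.83589365349914, 'k1': -0.07451101078933338, 'origin': array([0.4964504 , 0.0066474 , 0.89588103]), 'rotation': array([-0.03955692,  0.71367685, -0.69809193,  0.0420506 ])}
{'time': 0.1, 'joint_pos': array([ 1.05200519e+00,  5.33262444e-02,  1.61416631e+00, -3.01540431e-06,
        1.47600569e+00, -1.19001918e-01]), 'joint_vel': array([ 0.00050508, -0.00096668, -0.00199728,  0.00065977,  0.00026201,
        0.00092211]), 'joint_efforts': array([ 2.54681318e-04, -3.94897664e+01, -3.71366215e+01, -1.13506160e-04,
        3.71366812e-03, -1.67759617e-05]), 'tool_pos': array([0.24298223, 0.57521568, 0.23015826]), 'tool_rot': array([ 4.29873913e-04,  8.33433461e-01,  5.52618999e-01, -8.50311421e-04]), 'contact_force': array([ 0.24427202, -0.42399686,  0.23140597]), 'ft_torque': array([-0.03320396, -0.02620291, -0.02675737]), 'gripper_width': 0.9968876219455373}
```

View pics/top0.png

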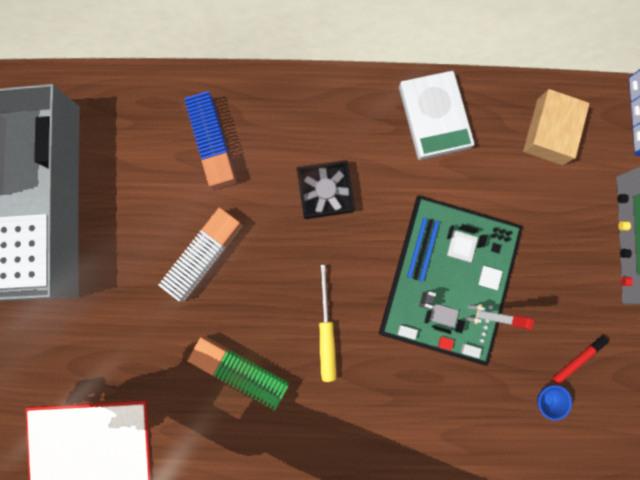

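View pics/side0.png

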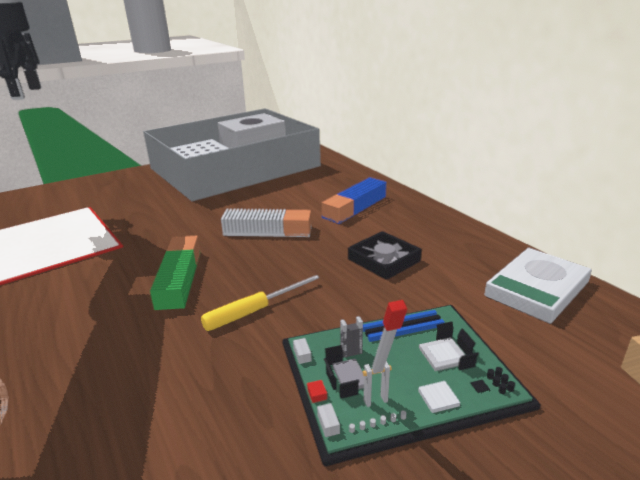

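The top view shows the grey cooler at (200,255) with its copper end at (226,222). The board centre is near (452,280), with the processor at (463,247), the rest at (445,317), and the latch leaning right with its red tab at (525,323). The fan is at (326,188) and the screwdriver at (326,325). The blue and green blocks are decoys. I'll enlarge crops to read the corners.

```bash
cat > h.py <<'E'
from plant import *
import cv2, numpy as np
from scipy.spatial.transform import Rotation as R
from scipy.optimize import least_squares
CI={n:camera_info(n) for n in("side","top")}
def rot(q): return R.from_quat([q[1],q[2],q[3],q[0]]).as_matrix()
def proj(n,P):
    c=CI[n]; f=240/np.tan(np.radians(c["vertical_fov"])/2)
    p=(np.atleast_2d(P)-c["origin"])@rot(c["rotation"])
    s=p[:,:2]/p[:,2:]; s=s*(1+c["k1"]*(s**2).sum(1,keepdims=True))
    return s*f+[c["cx"],c["cy"]]
def unproj(n,uv,z):
    return least_squares(lambda a:proj(n,[a[0],a[1],z])[0]-uv,[0.55,0.]).x
def pose(x,y,yaw,P):
    P=np.atleast_2d(np.array(P,float)); c,s=np.cos(yaw),np.sin(yaw)
    return np.c_[x+c*P[:,0]-s*P[:,1], y+s*P[:,0]+c*P[:,1],P[:,2]]
def fit(obs,x0):  # obs: list (cam, localpt, uv)
    f=lambda a:np.concatenate([proj(n,pose(*a,P))[0]-uv for n,P,uv in obs])
    r=least_squares(f,x0); return r.x,r.fun.reshape(-1,2)
def crop(img,x,y,w,h,k,name):
    cv2.imwrite(name,cv2.resize(img[y:y+h,x:x+w],None,fx=k,fy=k,interpolation=cv2.INTER_CUBIC))
E
python3 - <<'E'
from h import *
t=cv2.imread("pics/top0.png");s=cv2.imread("pics/side0.png")
crop(t,150,200,100,110,5,"pics/tc.png"); crop(t,370,190,180,180,3,"pics/tb.png")
crop(s,210,190,110,60,6,"pics/sc.png"); crop(s,275,290,270,180,2.9,"pics/sb.png")
E
```

```text
(no output)
```

View pics/tc.png

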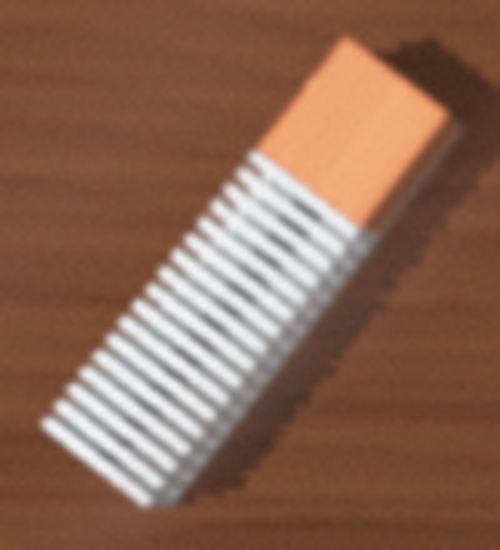

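View pics/tb.png

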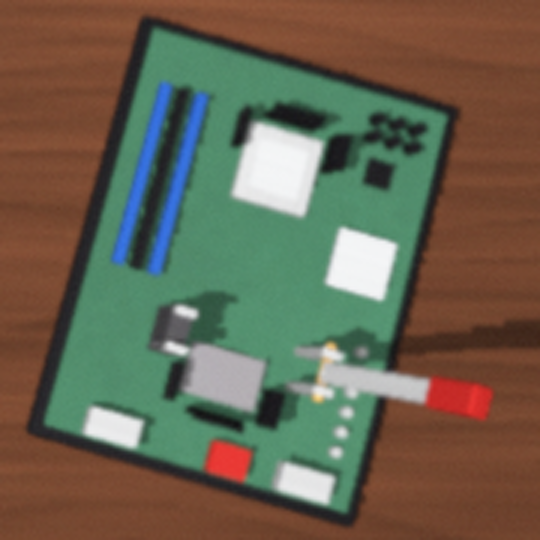

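View pics/sc.png

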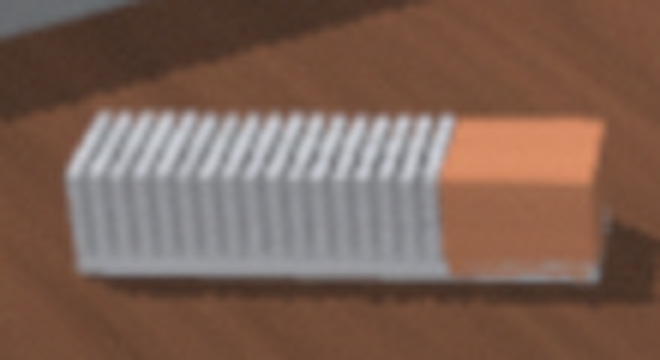

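View pics/sb.png

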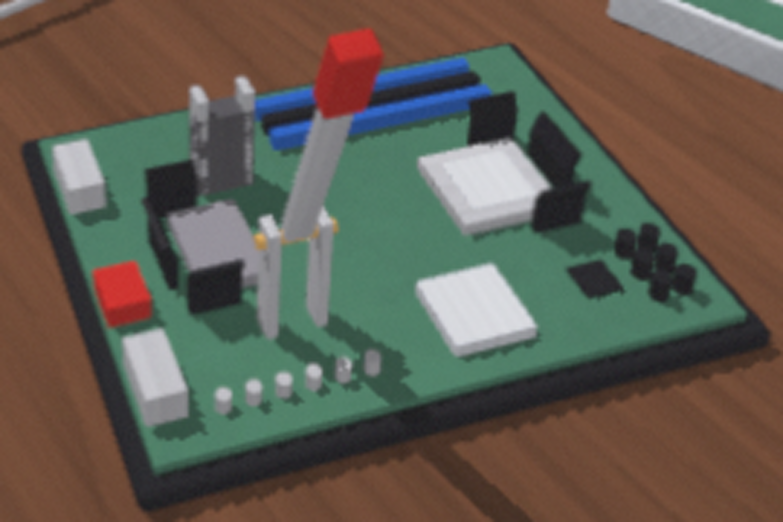

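```bash
python3 - <<'E'
from h import *
def up(k,ox,oy): return lambda X,Y:np.array([ox+(X+.5)/k-.5,oy+(Y+.5)/k-.5])
tc=up(5,150,200);tb=up(3,370,190);sc=up(6,210,190);sb=up(2.9,275,290)
a,b,h=.085,.023,.036
ot=[("top",[a,b,h],tc(345,38)),("top",[a,-b,h],tc(450,117)),("top",[-a,b,h],tc(42,425)),("top",[-a,-b,h],tc(150,505))]
os_=[("side",[a,-b,0],sc(598,282)),("side",[-a,-b,0],sc(80,277)),("side",[-a,-b,h],sc(67,178)),("side",[a,-b,h],sc(595,185)),("side",[a,b,h],sc(605,122)),("side",[-a,b,h],sc(100,115))]
for o in(ot,os_,ot+os_):
    r,f=fit(o,[.5,.45,-.6]);print(r.round(4),f.round(1).tolist())
bt=[("top",[.13,.1,.014],tb(148,17)),("top",[.13,-.1,.014],tb(457,110)),("top",[-.13,-.1,.014],tb(353,525)),("top",[-.13,.1,.014],tb(30,432)),("top",[-.05,-.044,.06],tb(324,372))]
bs=[("side",[-.05,-.044,.06],sb(297,235)),("side",[.13,.1,.012],sb(512,44)),("side",[-.13,.1,.012],sb(25,145)),("side",[.13,-.1,.012],sb(768,330)),("side",[-.13,-.1,.012],sb(140,492))]
for o in(bt,bs,bt+bs):
    r,f=fit(o,[.5,-.2,-.25]);print(r.round(4),f.round(1).tolist())
# latch tab
g=lambda q:pose(*r,[[-.05,-.044+.108*np.cos(q),.06+.108*np.sin(q)]])
for q in(1.7,1.8,1.9,2.,2.1,2.2,2.3): print(q,proj("top",g(q)).round(1),proj("side",g(q)).round(1))
print(tb(460,397),sb(350,73))
st=state();print(rot(st["tool_rot"]).round(3))
E
```

```text
[ 0.5729  0.2157 -0.6222] [[0.4, -0.4], [0.1, -0.5], [0.2, 0.3], [-0.7, 0.6]]
[ 0.5726  0.2142 -0.6162] [[0.1, 0.3], [-0.1, -0.1], [-0.2, -0.1], [-0.0, -0.2], [0.3, -0.2], [-0.0, 0.2]]
[ 0.5729  0.2153 -0.6206] [[0.5, -0.5], [0.3, -0.6], [0.4, 0.4], [-0.4, 0.6], [-0.2, 0.1], [-0.2, -0.5], [-0.2, -0.4], [-0.3, -0.4], [0.2, -0.3], [-0.0, -0.2]]
[ 0.5401 -0.2278 -0.2669] [[-1.3, -1.9], [2.0, -1.3], [0.9, 2.0], [-1.4, 0.7], [-0.1, 0.2]]
[ 0.5399 -0.2288 -0.2658] [[-0.7, -0.2], [0.5, -2.5], [-2.5, -2.9], [3.0, -0.3], [-0.7, 1.7]]
[ 0.54   -0.2284 -0.2662] [[-1.0, -1.9], [2.3, -1.3], [1.3, 1.9], [-1.0, 0.8], [0.3, 0.2], [-0.8, -0.5], [0.4, -2.7], [-2.5, -3.1], [2.8, -0.5], [-0.8, 1.3]]
1.7 [[509.9 318.4]] [[385.2 298.2]]
1.8 [[516.3 320.3]] [[389.5 306. ]]
1.9 [[522.2 322.2]] [[393.7 314.9]]
2.0 [[527.6 324. ]] [[397.9 324.7]]
2.1 [[532.3 325.6]] [[402.  335.3]]
2.2 [[536.3 327.1]] [[405.8 346.6]]
2.3 [[539.7 328.4]] [[409.3 358.4]]
[523. 322.] [395.36206897 314.84482759]
[[ 0.389  0.921 -0.001]
 [ 0.921 -0.389 -0.002]
 [-0.002 -0.    -1.   ]]
```

The cooler fits agree from both cameras to about 1.5 mm: (0.573, 0.215), yaw -0.621. The board is at (0.540, -0.228), yaw -0.266, and the latch angle is about 1.9. Next I move to above x_c ≈ +27 mm on the cooler.

```bash
python3 -m inch '-.0131 .0294 .003 0 0 0 0;-.0131 .0294 .003 0 0 0 0;-.0131 .0294 .003 0 0 0 0;-.0131 .0294 .003 0 0 0 0;-.0131 .0294 .003 0 0 0 0;-.0131 .0294 .003 0 0 0 0;-.0131 .0294 .003 0 0 0 0;-.0131 .0294 .003 0 0 0 0;-.0131 .0294 .003 0 0 0 0;-.0131 .0294 .003 0 0 0 0'
python3 -m inch '-.0131 .0294 .003 0 0 0 0;-.0131 .0294 .003 0 0 0 0;-.0131 .0294 .003 0 0 0 0;-.0131 .0294 .003 0 0 0 0;-.0131 .0294 .003 0 0 0 0;-.0131 .0294 .003 0 0 0 0;0 0 0 0 0 .074 0;0 0 0 0 0 .074 0;0 0 0 0 0 .073 0;0 0 0 0 0 0 0'
cat > where.py <<'E'
from h import *
import sys
X=list(map(float,sys.argv[1:5])) # target x y z, tool-x angle
s=state();M=rot(s["tool_rot"]);d=M.T@(np.array(X[:3])-s["tool_pos"])
Y=np.array([np.cos(X[3]),np.sin(X[3]),0]);Z=np.array([0,0,-1.]);T=np.c_[Y,np.cross(Z,Y),Z]
rv=R.from_matrix(M.T@T).as_rotvec()
print("t",round(s["time"],2),"pos",s["tool_pos"].round(4),"shift",d.round(4),"turn",rv.round(4),"w",round(s["gripper_width"],3),"F",s["contact_force"].round(2),"T",s["ft_torque"].round(3))
E
python3 where.py 0.5949 0.1996 0.005 0.950
```

```text
time: 0.93
tool_pos: [0.4637, 0.3391, 0.2006]
tool_rot: [-0.0, 0.833, 0.553, -0.0]
contact_force: [-0.5, 0.1, -0.1]
gripper_width: 1.0
time: 1.77
tool_pos: [0.5948, 0.1991, 0.1825]
tool_rot: [-0.0, 0.89, 0.457, -0.001]
contact_force: [0.5, -0.5, -0.1]
gripper_width: 0.997
t 1.77 pos [0.5948 0.1991 0.1825] shift [ 0.0007 -0.      0.1775] turn [-0.001   0.001  -0.0018] w 0.997 F [ 0.51 -0.53 -0.12] T [-0.006  0.042  0.042]
```

```bash
python3 -m inch '.0005 0 .025 0 0 0 0;0 0 .025 0 0 0 0;0 0 .025 0 0 0 0;0 0 .025 0 0 0 0;0 0 .025 0 0 0 0;0 0 .025 0 0 0 0;0 0 .017 0 0 0 0;0 0 .009 0 0 0 0;0 0 0 0 0 0 0;0 0 0 0 0 0 0'
python3 where.py 0.5949 0.1996 0.005 0.950
python3 - <<'E'
from h import *
t=grab_frame("top");s=grab_frame("side");crop(t,140,180,130,130,4.5,"pics/tc1.png");crop(s,190,150,150,110,5,"pics/sc1.png")
E
```

```text
time: 2.6
tool_pos: [0.5952, 0.2, 0.0074]
tool_rot: [-0.0, 0.889, 0.458, -0.0]
contact_force: [-0.7, -0.2, 0.7]
gripper_width: 1.002
t 2.6 pos [0.5952 0.2    0.0074] shift [-0.0006 -0.      0.0024] turn [-0.0002  0.0003  0.001 ] w 1.002 F [-0.71 -0.23  0.69] T [-0.004  0.035  0.069]
```

View pics/tc1.png

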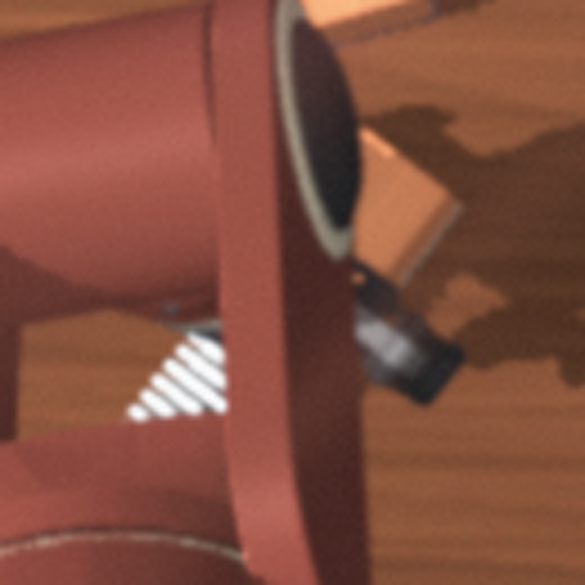

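View pics/sc1.png

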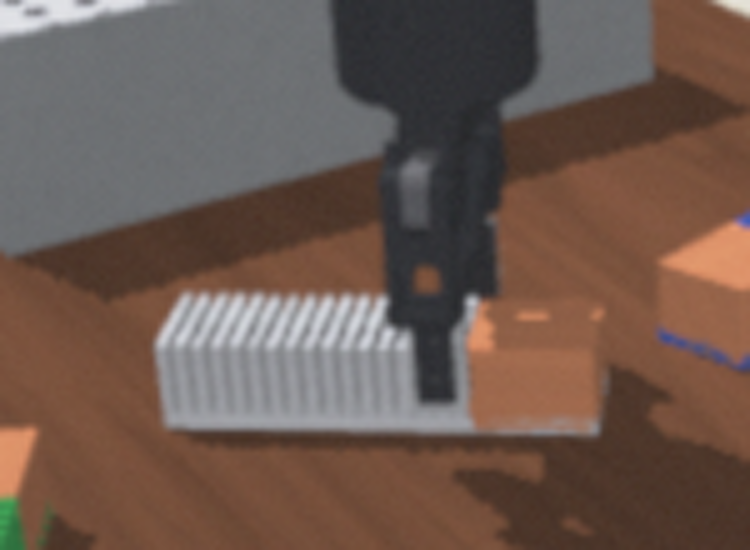

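The side view shows the open fingers straddling the cooler, just tailward of the copper edge and roughly 10 mm above the table. I'll close and read the force and torque before lifting.

```bash
python3 -m inch '0 0 0 0 0 0 1;0 0 0 0 0 0 1;0 0 0 0 0 0 1;0 0 0 0 0 0 1;0 0 0 0 0 0 1;0 0 0 0 0 0 1;0 0 0 0 0 0 1;0 0 0 0 0 0 1'
python3 where.py 0.5949 0.1996 0.005 0.950
python3 -m inch '0 0 -.002 0 0 0 1;0 0 -.002 0 0 0 1;0 0 -.002 0 0 0 1;0 0 0 0 0 0 1;0 0 0 0 0 0 1;0 0 0 0 0 0 1'
python3 where.py 0.5949 0.1996 0.005 0.950
python3 - <<'E'
from h import *
s=grab_frame("side");crop(s,190,150,150,110,5,"pics/sc2.png")
F=[];T=[]
print(state()["contact_force"],state()["ft_torque"])
E
```

```text
time: 3.37
tool_pos: [0.5959, 0.1998, 0.0085]
tool_rot: [0.0, 0.889, 0.457, 0.0]
contact_force: [-1.8, -1.4, 6.2]
gripper_width: 0.527
t 3.37 pos [0.5959 0.1998 0.0085] shift [-0.0008 -0.0007  0.0035] turn [ 0.001  -0.0004  0.0002] w 0.527 F [-1.85 -1.39  6.23] T [-0.282  0.276  0.047]
time: 3.87
tool_pos: [0.5948, 0.1999, 0.0126]
tool_rot: [-0.0, 0.889, 0.457, -0.001]
contact_force: [-0.6, 0.9, -5.1]
gripper_width: 0.53
t 3.87 pos [0.5948 0.1999 0.0126] shift [-0.0001  0.0003  0.0076] turn [-0.0008  0.0008  0.    ] w 0.53 F [-0.62  0.9  -5.13] T [-0.039 -0.05   0.002]
[ 0.78639868 -0.22179728 -5.12742134] [-0.04446072 -0.02553353  0.0431606 ]
```

View pics/sc2.png

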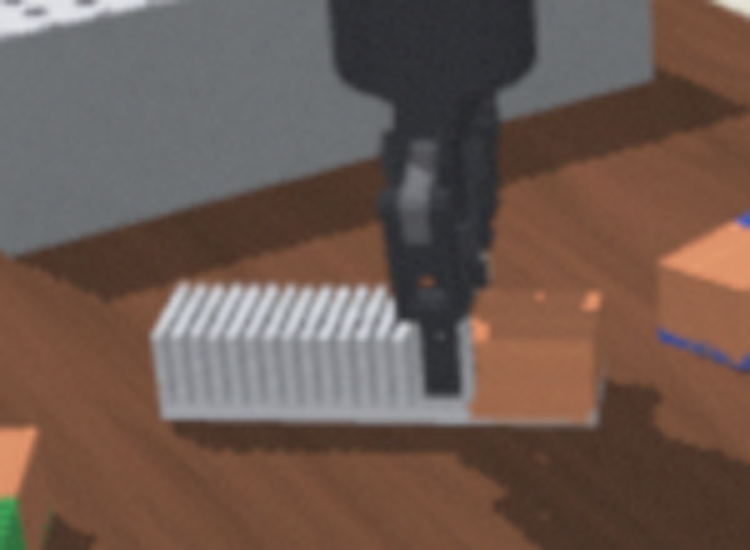

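```bash
python3 -m inch '0 0 -.003 0 0 0 1;0 0 -.003 0 0 0 1;0 0 -.003 0 0 0 1;0 0 0 0 0 0 1;0 0 0 0 0 0 1'
python3 - <<'E'
from h import *
S=[]
for i in range(14):
    s=grab_frame("side");a=state();S.append(np.r_[a["contact_force"],a["ft_torque"]])
S=np.array(S);print(S.mean(0).round(3),(S.std(0)/14**.5).round(3),a["tool_pos"],a["time"])
t=S[:,3:].mean(0);print("about cooler y",t@[.5816,.8135,0],"cooler x",t@[.8135,-.5816,0])
crop(s,190,150,150,110,5,"pics/sc3.png")
E
```

```text
time: 4.33
tool_pos: [0.5958, 0.2001, 0.023]
tool_rot: [0.0, 0.889, 0.457, 0.001]
contact_force: [0.4, -0.4, -5.6]
gripper_width: 0.529
[-0.166  0.091 -5.844 -0.025 -0.032 -0.008] [0.167 0.125 0.137 0.007 0.009 0.008] [0.59527962 0.19993082 0.0222885 ] 5.0333
about cooler y -0.04074807842047562 cooler x -0.0021531738063875483
```

View pics/sc3.png

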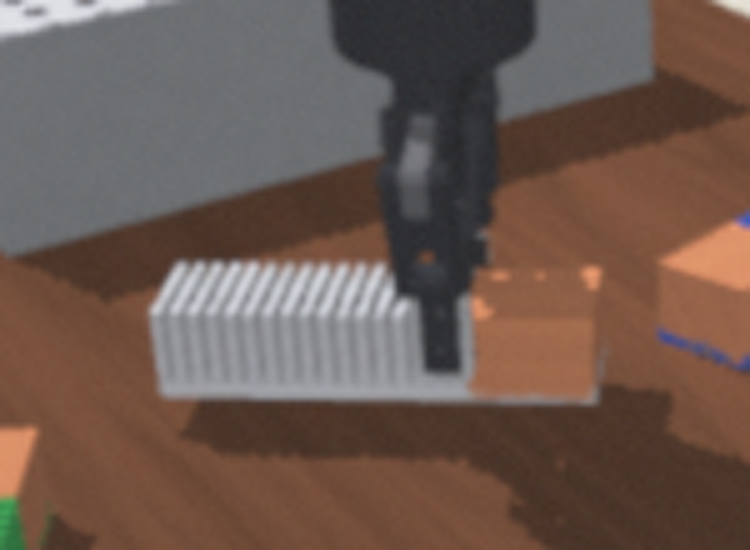

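```bash
python3 -m inch '0 0 -.015 0 0 0 1;0 0 -.015 0 0 0 1;0 0 -.015 0 0 0 1;0 0 -.015 0 0 0 1;0 0 -.015 0 0 0 1;0 0 -.015 0 0 0 1;0 0 -.015 0 0 0 1;0 0 -.01 0 0 0 1;0 0 0 0 0 0 1;0 0 0 0 0 0 1'
python3 - <<'E'
from h import *
s=grab_frame("side");crop(s,170,80,180,150,4.3,"pics/sc4.png")
B=(.54,-.2284,-.2662)
for n in("top","side"):
    im=cv2.imread(f"pics/{n}0.png");k=4
    x,y,w,h=((370,190,180,180) if n=="top" else (285,300,200,130))
    c=cv2.resize(im[y:y+h,x:x+w],None,fx=k,fy=k,interpolation=cv2.INTER_CUBIC)
    def dr(P,col,close=True):
        q=((proj(n,pose(*B,P))-[x,y]+.5)*k-.5).round().astype(int)
        cv2.polylines(c,[q.reshape(-1,1,2)],close,col,1)
    dr([[a,b,.02] for a,b in((.088,.026),(.088,-.026),(-.088,-.026),(-.088,.026))],(0,255,255))
    dr([[a,b,.02] for a,b in((.06,.0),(.065,.0))],(0,0,255))
    dr([[a,b,.02] for a,b in((-.066,.0),(-.061,.0))],(0,0,255))
    dr([[a,b,.066] for a,b in((-.037,.046),(-.037,.034),(-.063,.034),(-.063,.046))],(255,0,255))
    dr([[-.05,-.044,.06],[-.05,-.044+.108*np.cos(1.9),.06+.108*np.sin(1.9)]],(255,255,0),False)
    cv2.imwrite(f"pics/ov_{n}.png",cv2.resize(c,None,fx=.83,fy=.83) if n=="top" else c)
E
python3 where.py .5663 -.2356 .137 1.3046
```

```text
time: 5.87
tool_pos: [0.5961, 0.2001, 0.1392]
tool_rot: [0.0, 0.889, 0.457, 0.002]
contact_force: [-0.3, -0.6, -6.4]
gripper_width: 0.529
t 5.92 pos [0.5952 0.1999 0.1376] shift [-0.3711  0.2298  0.0005] turn [ 3.000e-04 -2.000e-04 -3.546e-01] w 0.529 F [-0.29  0.43 -6.69] T [-0.045 -0.066 -0.025]
```

View pics/sc4.png

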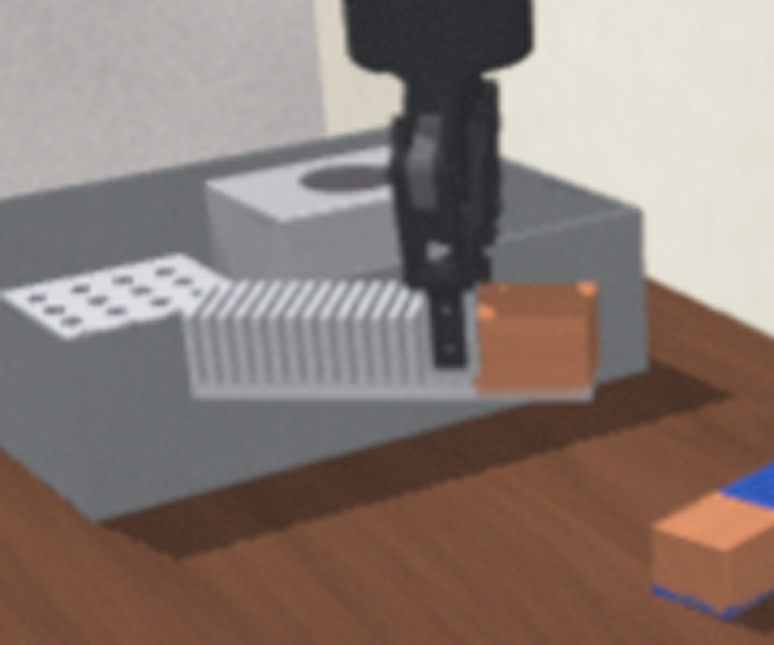

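View pics/ov_top.png

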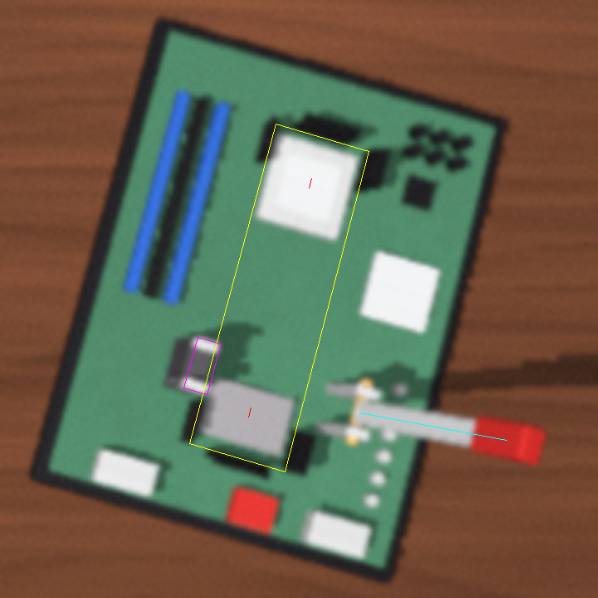

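View pics/ov_side.png

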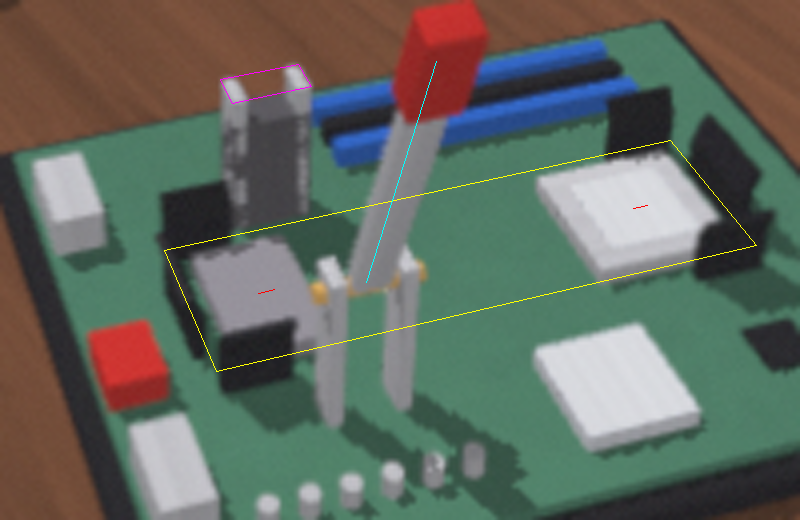

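The overlay matches within about 1 mm: processor, rest, catch, hinge and bar at 1.9 all line up. The cooler hangs level, with its bottom edge at row 398 at both ends. I'll carry it over at this height.

```bash
python3 -m inch '-.008 .005 0 0 0 0 1;-.017 .0105 0 0 0 0 1;-.0265 .0164 0 0 0 0 1;-.0265 .0164 0 0 0 0 1;-.0265 .0164 0 0 0 0 1;-.0265 .0164 0 0 0 0 1;-.0265 .0164 0 0 0 0 1;-.0265 .0164 0 0 0 0 1;-.0265 .0164 0 0 0 0 1;-.0265 .0164 0 0 0 0 1'
python3 -m inch '-.0265 .0164 0 0 0 0 1;-.0265 .0164 0 0 0 0 1;-.0265 .0164 0 0 0 0 1;-.0265 .0164 0 0 0 0 1;-.017 .0105 0 0 0 0 1;-.010 .006 0 0 0 0 1;-.001 .0018 0 0 0 -.03 1;0 0 0 0 0 -.06 1;0 0 0 0 0 -.06 1;0 0 0 0 0 -.06 1'
python3 -m inch '0 0 0 0 0 -.06 1;0 0 0 0 0 -.05 1;0 0 0 0 0 -.034 1;0 0 0 0 0 0 1;0 0 0 0 0 0 1'
python3 where.py .5663 -.2356 .137 1.3046
python3 - <<'E'
from h import *
cv2.imwrite("pics/s5.png",grab_frame("side"));cv2.imwrite("pics/t5.png",grab_frame("top"))
E
```

```text
time: 6.75
tool_pos: [0.5752, -0.08, 0.1358]
tool_rot: [-0.001, 0.889, 0.457, -0.001]
contact_force: [0.5, -0.1, -6.4]
gripper_width: 0.529
time: 7.58
tool_pos: [0.5662, -0.2355, 0.136]
tool_rot: [-0.001, 0.836, 0.549, -0.0]
contact_force: [0.4, 0.6, -5.3]
gripper_width: 0.533
time: 8.0
tool_pos: [0.5665, -0.2354, 0.1364]
tool_rot: [-0.001, 0.795, 0.607, -0.0]
contact_force: [-0.3, -0.7, -5.5]
gripper_width: 0.527
t 8.0 pos [ 0.5665 -0.2354  0.1364] shift [-0.0002 -0.0001 -0.0006] turn [-0.0017 -0.0006 -0.0012] w 0.527 F [-0.26 -0.74 -5.45] T [-0.056 -0.025 -0.046]
```

View pics/s5.png

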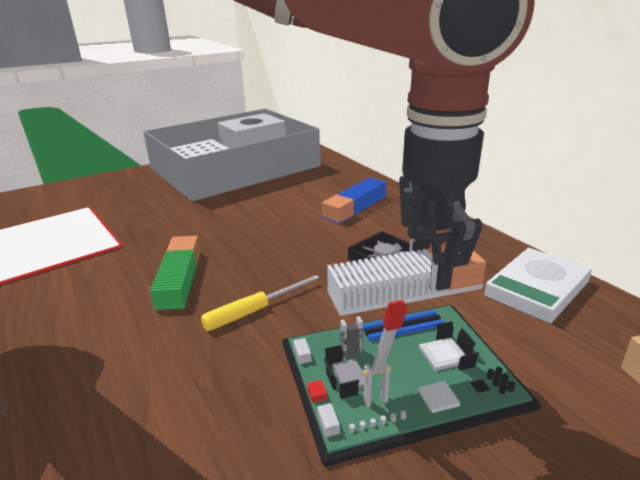

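View pics/t5.png

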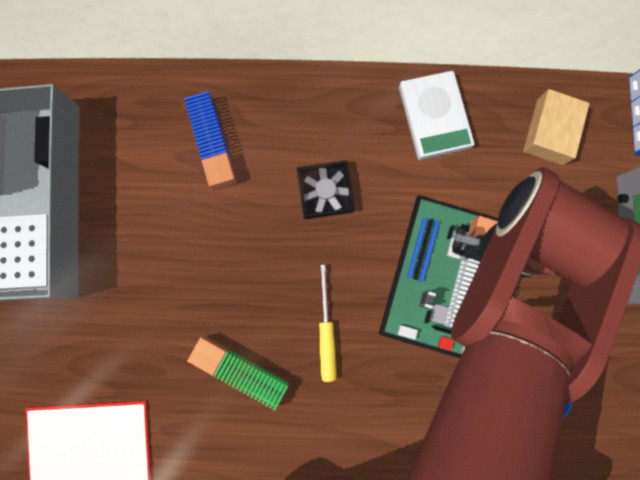

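The side view shows the cooler held above the board at about (405,280) and clear of the latch, with the fan and screwdriver untouched. I'll fit the held cooler's full pose, including tilt, from an enlarged crop.

```bash
python3 - <<'E'
from h import *
crop(cv2.imread("pics/s5.png"),315,235,180,85,4.4,"pics/s5c.png")
crop(cv2.imread("pics/t5.png"),425,200,100,150,4,"pics/t5c.png")
E
```

```text
(no output)
```

View pics/s5c.png

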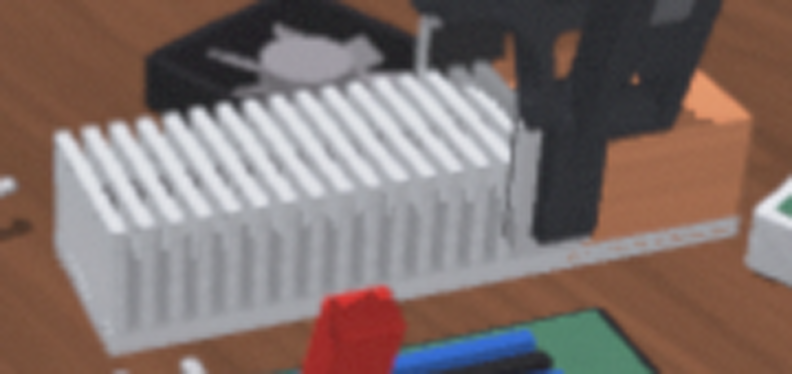

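View pics/t5c.png

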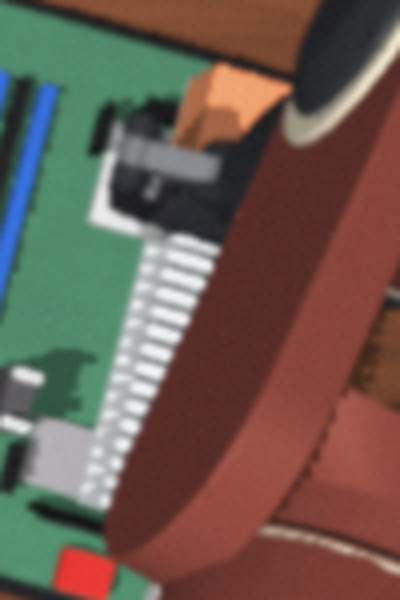

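```bash
python3 - <<'E'
from h import *
pts=[((-85,-23,0),(112,355)),((-85,-23,36),(118,235)),((-85,23,36),(60,132)),((-85,23,0),(57,247)),((85,-23,0),(738,230)),((85,-23,36),(749,122))]
L=np.array([p for p,_ in pts])/1000.;U=np.array([[315+(a+.5)/4.4-.5,235+(b+.5)/4.4-.5] for _,(a,b) in pts])
def W(a): return L@R.from_euler("ZYX",[a[3],a[4],0]).as_matrix().T+a[:3]
r=least_squares(lambda a:(proj("side",W(a))-U).ravel(),[.54,-.23,.13,-.27,0])
print(r.x.round(4),r.fun.reshape(-1,2).round(1).tolist())
B=np.array([.54,-.2284]);d=r.x[:2]-B;c,s=np.cos(.2662),-np.sin(.2662)
print("off in board",d@[c,s],d@[-s,c])
E
```

```text
[ 0.5433 -0.2247  0.1249 -0.2677  0.0029] [[0.6, -0.3], [-0.7, -0.8], [-0.4, 0.4], [0.6, 0.7], [-1.1, 1.1], [0.9, -1.1]]
off in board 0.002181043530105165 0.004394612027283291
```

```bash
python3 - <<'E'
from h import *
pts=[((-85,-23,0),(112,355)),((-85,-23,36),(118,235)),((-85,23,36),(60,132)),((-85,23,0),(57,247)),((85,-23,0),(738,230)),((85,-23,36),(749,122))]
L=np.array([p for p,_ in pts])/1000.;U=np.array([[315+(a+.5)/4.4-.5,235+(b+.5)/4.4-.5] for _,(a,b) in pts])
for z in(.127,.129,.131):
    def W(a): return L@R.from_euler("ZYX",[a[2],a[3],0]).as_matrix().T+[a[0],a[1],z]
    r=least_squares(lambda a:(proj("side",W(a))-U).ravel(),[.54,-.23,-.27,0])
    d=r.x[:2]-[.54,-.2284];c,s=np.cos(.2662),-np.sin(.2662)
    print(z,r.x.round(4),r.cost.round(2),"off",d@[c,s],d@[-s,c])
E
python3 where.py .5663 -.2356 .027 1.3046
```

```text
0.127 [ 0.5411 -0.227  -0.2572  0.0101] 3.94 off 0.0007151347706016954 0.0016133858736417331
0.129 [ 0.5391 -0.2292 -0.2474  0.0168] 4.92 off -0.0006593284007166366 -0.000989329762872487
0.131 [ 0.5371 -0.2313 -0.2375  0.0235] 6.52 off -0.0020388924741463086 -0.003597916422384059
t 8.1 pos [ 0.5667 -0.2356  0.1368] shift [-1.000e-04 -3.000e-04  1.098e-01] turn [-0.001  -0.0004 -0.001 ] w 0.53 F [-0.42 -0.83 -5.59] T [-0.031 -0.079 -0.032]
```

With z fixed, the held pose agrees with the seat to about 1 mm and the tilt is about 0.01 rad. I'll descend to just above the frame, then go in slowly while watching the force.

```bash
python3 -m inch '0 0 .006 0 0 0 1;0 0 .012 0 0 0 1;0 0 .015 0 0 0 1;0 0 .015 0 0 0 1;0 0 .015 0 0 0 1;0 0 .012 0 0 0 1;0 0 .006 0 0 0 1;0 0 0 0 0 0 1'
python3 where.py .5663 -.2356 .027 1.3046
python3 - <<'E'
from h import *
crop(grab_frame("side"),280,240,240,160,3.3,"pics/s6.png")
E
```

```text
time: 8.77
tool_pos: [0.5654, -0.2351, 0.0535]
tool_rot: [-0.002, 0.795, 0.607, -0.001]
contact_force: [-0.3, -0.2, -5.9]
gripper_width: 0.526
t 8.77 pos [ 0.5654 -0.2351  0.0535] shift [-0.0003  0.0011  0.0265] turn [-0.0046 -0.0012 -0.0007] w 0.526 F [-0.27 -0.19 -5.88] T [-0.034 -0.027 -0.021]
```

View pics/s6.png

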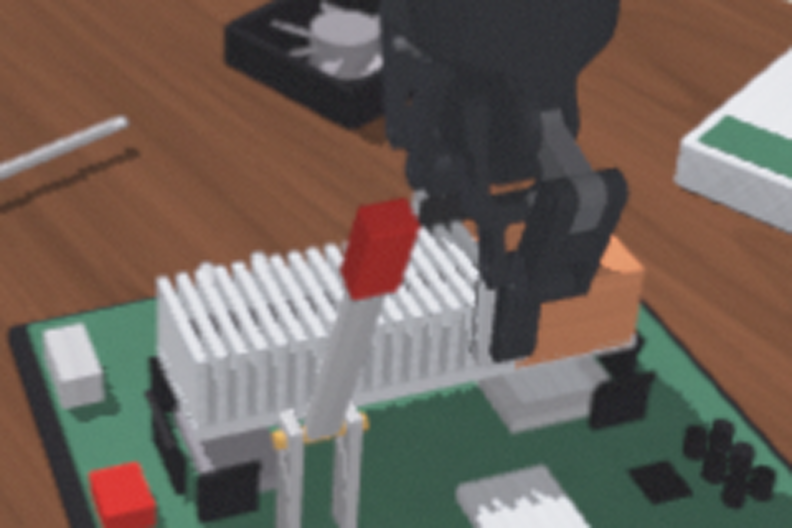

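The cooler sits just above the frame, lined up between the corner walls at both ends. I'll go in slowly.

```bash
python3 -m inch '0 0 .003 0 0 0 1;0 0 .003 0 0 0 1;0 0 .003 0 0 0 1;0 0 .003 0 0 0 1;0 0 0 0 0 0 1'
python3 -m inch '0 0 .002 0 0 0 1;0 0 .002 0 0 0 1;0 0 .002 0 0 0 1;0 0 .002 0 0 0 1;0 0 0 0 0 0 1'
python3 where.py .5663 -.2356 .027 1.3046
```

```text
time: 9.23
tool_pos: [0.5667, -0.2358, 0.0437]
tool_rot: [-0.0, 0.795, 0.607, -0.0]
contact_force: [-0.2, -0.2, -5.4]
gripper_width: 0.526
time: 9.65
tool_pos: [0.5667, -0.2358, 0.0357]
tool_rot: [-0.0, 0.795, 0.607, -0.0]
contact_force: [-0.9, -0.7, -5.8]
gripper_width: 0.528
t 9.65 pos [ 0.5667 -0.2358  0.0357] shift [ 0.     -0.0004  0.0087] turn [-0.001  -0.0003 -0.0006] w 0.528 F [-0.85 -0.7  -5.8 ] T [-0.002 -0.094 -0.04 ]
```

```bash
python3 -m inch '0 0 .0015 0 0 0 1;0 0 .0015 0 0 0 1;0 0 .0015 0 0 0 1;0 0 0 0 0 0 1'
python3 -m inch '0 0 .0015 0 0 0 1;0 0 .001 0 0 0 1;0 0 0 0 0 0 1'
python3 where.py .5663 -.2356 .027 1.3046
```

```text
time: 9.98
tool_pos: [0.5668, -0.2358, 0.0314]
tool_rot: [-0.0, 0.795, 0.607, -0.0]
contact_force: [0.9, -0.0, -6.5]
gripper_width: 0.527
time: 10.23
tool_pos: [0.5669, -0.2359, 0.029]
tool_rot: [-0.0, 0.795, 0.607, -0.0]
contact_force: [-0.1, 0.3, -6.0]
gripper_width: 0.524
t 10.23 pos [ 0.5669 -0.2359  0.029 ] shift [ 0.0001 -0.0006  0.002 ] turn [-0.0004 -0.0001 -0.0006] w 0.524 F [-0.09  0.33 -6.03] T [-0.065 -0.01  -0.003]
```

```bash
python3 -m inch '0 0 .001 0 0 0 1;0 0 0.001 0 0 0 1;0 0 0 0 0 0 1'
python3 -m inch '0 0 .001 0 0 0 1;0 0 0 0 0 0 1'
python3 where.py .5663 -.2356 .027 1.3046
```

```text
time: 10.48
tool_pos: [0.5672, -0.236, 0.0285]
tool_rot: [-0.0, 0.795, 0.607, -0.0]
contact_force: [-5.0, 2.7, 2.9]
gripper_width: 0.527
time: 10.65
tool_pos: [0.5672, -0.236, 0.0285]
tool_rot: [-0.0, 0.795, 0.607, -0.0]
contact_force: [-7.0, 3.8, 8.6]
gripper_width: 0.527
t 10.65 pos [ 0.5672 -0.236   0.0285] shift [ 0.0002 -0.001   0.0015] turn [-0.0009 -0.     -0.0005] w 0.527 F [-6.95  3.8   8.62] T [ 0.58   1.172 -0.003]
```

```bash
python3 - <<'E'
from h import *
s=grab_frame("side");cv2.imwrite("pics/s7f.png",s);crop(s,300,280,220,130,3.6,"pics/s7.png")
t=grab_frame("top");crop(t,400,190,130,180,3.3,"pics/t7.png")
E
```

```text
(no output)
```

View pics/s7.png

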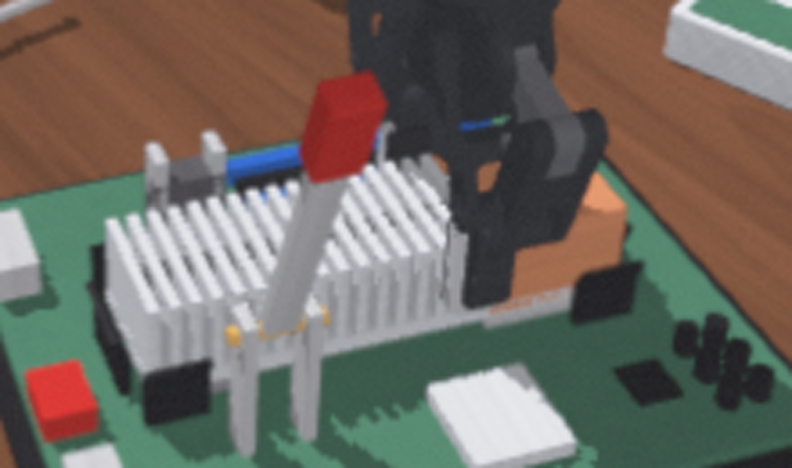

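View pics/t7.png

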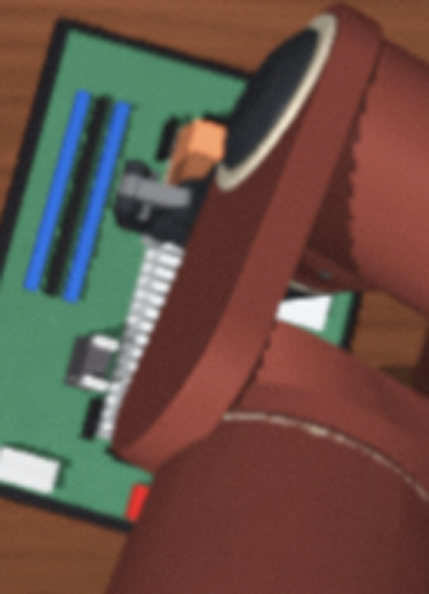

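The cooler appears to be down between the walls, and upward contact showed at the expected seating height. I'll ease the press off, open partway, and look.

```bash
python3 -m inch '0 0 -.001 0 0 0 1;0 0 0 0 0 0 1'
python3 -m inch '0 0 0 0 0 0 .3;0 0 0 0 0 0 .3;0 0 0 0 0 0 .3;0 0 0 0 0 0 .3;0 0 0 0 0 0 .3'
python3 where.py .5663 -.2356 .2 1.3046
python3 -m inch '0 0 -.005 0 0 0 .3;0 0 -.01 0 0 0 .3;0 0 -.015 0 0 0 .3;0 0 -.02 0 0 0 .3;0 0 -.025 0 0 0 .3;0 0 -.025 0 0 0 .3;0 0 -.025 0 0 0 .3;0 0 -.025 0 0 0 .3;0 0 -.02 0 0 0 .3;0 0 0 0 0 0 .3'
python3 - <<'E'
from h import *
s=grab_frame("side");cv2.imwrite("pics/s8f.png",s);crop(s,290,285,220,130,3.6,"pics/s8.png")
t=grab_frame("top");cv2.imwrite("pics/t8f.png",t);crop(t,370,190,180,180,3.3,"pics/t8.png")
E
python3 where.py .5663 -.2356 .2 1.3046
```

```text
time: 10.92
tool_pos: [0.5673, -0.2361, 0.0285]
tool_rot: [0.0, 0.795, 0.607, 0.0]
contact_force: [-4.4, 2.7, 5.2]
gripper_width: 0.527
time: 11.33
tool_pos: [0.5673, -0.2362, 0.0274]
tool_rot: [0.0, 0.795, 0.607, 0.0]
contact_force: [0.1, 0.4, 0.2]
gripper_width: 0.703
t 11.33 pos [ 0.5673 -0.2362  0.0274] shift [ 0.0003 -0.001  -0.1726] turn [ 0.0007  0.0002 -0.0007] w 0.703 F [0.08 0.39 0.2 ] T [0.035 0.022 0.031]
time: 12.17
tool_pos: [0.5698, -0.2375, 0.2048]
tool_rot: [0.005, 0.795, 0.607, 0.002]
contact_force: [0.2, -0.7, 0.3]
gripper_width: 0.697
t 12.27 pos [ 0.5677 -0.2363  0.1992] shift [ 0.0003 -0.0015 -0.0008] turn [ 0.0032  0.0008 -0.0006] w 0.7 F [-0.4  -0.08 -1.64] T [-0.007  0.003 -0.005]
```

View pics/s8.png

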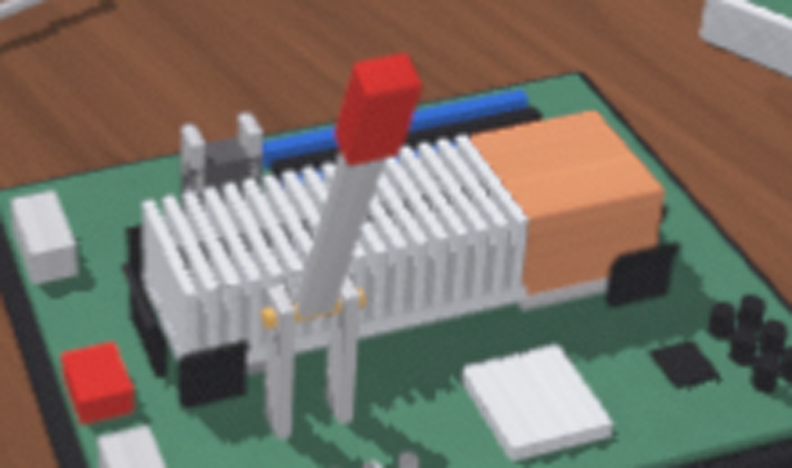

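View pics/t8.png

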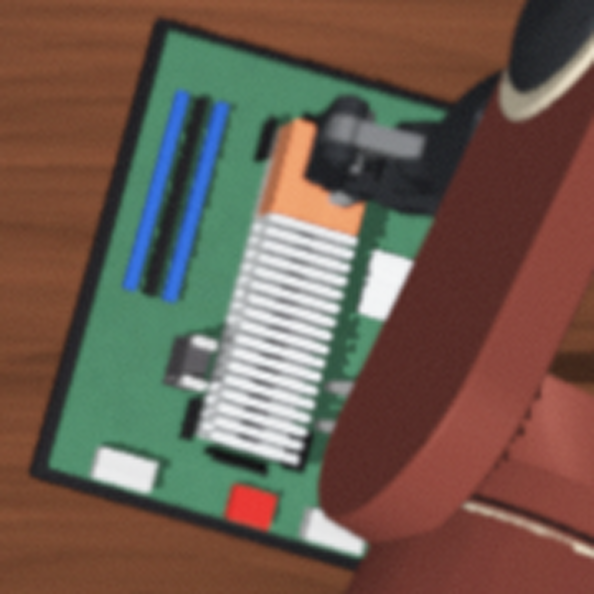

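```bash
python3 - <<'E'
from h import *
B=(.54,-.2284,-.2662)
s=cv2.imread("pics/s8f.png");x,y,w,h,k=290,285,220,130,3.6
c=cv2.resize(s[y:y+h,x:x+w],None,fx=k,fy=k,interpolation=cv2.INTER_CUBIC)
for z in(.02,.056):
    q=((proj("side",pose(*B,[[a,b,z] for a,b in((.085,.023),(.085,-.023),(-.085,-.023),(-.085,.023))]))-[x,y]+.5)*k-.5).round().astype(int)
    cv2.polylines(c,[q.reshape(-1,1,2)],True,(0,0,255) if z<.03 else (0,255,255),1)
cv2.imwrite("pics/s8o.png",c)
g=lambda r,q,off=0:pose(*B,[[-.05,-.044+r*np.cos(q)+off*-np.sin(q)*-1,.06+r*np.sin(q)]])
for q in(1.8,1.9,2.0): print(q,g(.108,q),g(.09,q))
E
```

```text
1.8 [[ 0.47373107 -0.28137039  0.16517554]] [[ 0.47480692 -0.2774248   0.14764629]]
1.9 [[ 0.47100111 -0.29138232  0.16220041]] [[ 0.47253195 -0.28576808  0.14516701]]
2.0 [[ 0.46836291 -0.30105768  0.15820412]] [[ 0.47033346 -0.29383087  0.14183677]]
```

View pics/s8o.png

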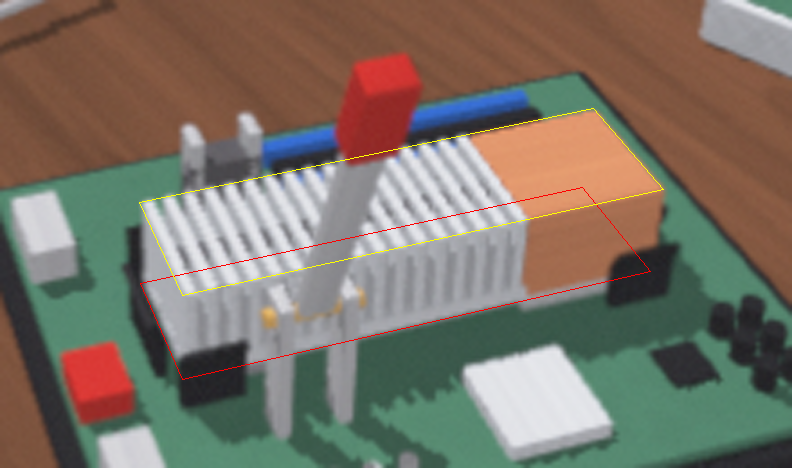

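The model outline at seat height matches the cooler closely, so it is fully seated with the latch still open. For the latch, tool x is along board y, tool y along board x, and tool z down. I'll raise, shut the fingers, and go behind the tab on the -y side.

```bash
cat > b.py <<'E'
from h import *
import sys
B=(.54,-.2284,-.2662)
s=state();p=s["tool_pos"]-[B[0],B[1],0];c,n=np.cos(B[2]),np.sin(B[2])
b=np.array([c*p[0]+n*p[1],-n*p[0]+c*p[1],p[2]])*1000
M=rot(s["tool_rot"])
a=np.arctan2(M[1,0],M[0,0])-1.3046
print("t",round(s["time"],2),"board mm",b.round(1),"tilt",M[2,2].round(4),"yawerr",a.round(4),"F",s["contact_force"].round(1),"T",s["ft_torque"].round(2),"w",round(s["gripper_width"],2))
E
python3 b.py
python3 -m inch '0 0 -.015 0 0 0 1;-.02 -.013 -.005 0 0 0 1;-.02 -.013 0 0 0 0 1;-.02 -.013 0 0 0 0 1;-.02 -.013 0 0 0 0 1;-.02 -.013 0 0 0 0 1;-.02 -.013 0 0 0 0 1;-.005 0 0 0 0 0 1;0 0 0 0 0 0 1;0 0 0 0 0 0 1'
python3 b.py
```

```text
t 12.27 board mm [ 28.8  -0.3 199.2] tilt -1.0 yawerr -0.0006 F [-0.4 -0.1 -1.6] T [-0.01  0.   -0.  ] w 0.7
time: 13.1
tool_pos: [0.4587, -0.3355, 0.2161]
tool_rot: [-0.001, 0.795, 0.607, 0.0]
contact_force: [0.0, 0.7, 0.1]
gripper_width: 0.002
t 13.1 board mm [ -50.2 -124.7  216.1] tilt -1.0 yawerr -0.0011 F [0.  0.7 0.1] T [-0.05 -0.01 -0.03] w 0.0
```

```bash
python3 -m inch '0 0 .015 0 0 0 1;0 0 .02 0 0 0 1;0 0 .015 0 0 0 1;0 0 .006 0 0 0 1;0 0 0 0 0 0 1;0 0 0 0 0 0 1'
python3 b.py
python3 - <<'E'
from h import *
s=grab_frame("side");crop(s,290,220,220,180,3.3,"pics/s9.png")
t=grab_frame("top");crop(t,400,240,180,130,3.5,"pics/t9.png")
E
```

```text
time: 13.6
tool_pos: [0.4594, -0.3354, 0.1612]
tool_rot: [-0.0, 0.795, 0.607, 0.0]
contact_force: [-0.8, 1.3, 1.7]
gripper_width: -0.003
t 13.6 board mm [ -49.7 -124.5  161.2] tilt -1.0 yawerr 0.0004 F [-0.8  1.3  1.7] T [-0.01  0.02  0.  ] w -0.0
```

View pics/s9.png

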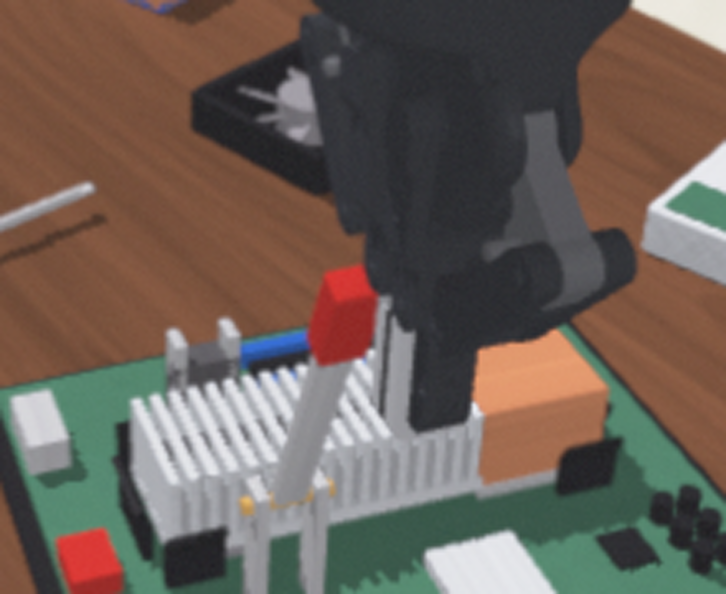

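View pics/t9.png

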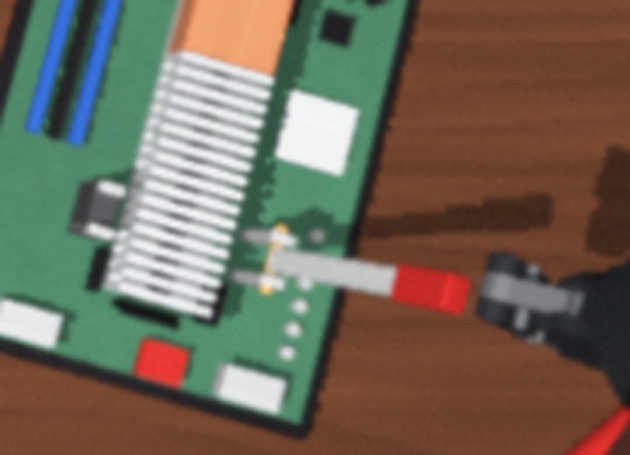

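The shut fingers stand just outside the tab and in line with the bar: tab at (432,290) in the top crop, fingers at (510,295). I'll push towards the catch.

```bash
python3 -m inch '.007 0 0 0 0 0 1;.007 0 0 0 0 0 1;.007 0 0 0 0 0 1;.007 0 0 0 0 0 1;.007 0 0 0 0 0 1;.007 0 0 0 0 0 1;.007 0 0 0 0 0 1;.007 0 0 0 0 0 1;.004 0 -.002 0 0 0 1;0 0 0 0 0 0 1'
python3 b.py
python3 - <<'E'
from h import *
s=grab_frame("side");crop(s,290,220,220,180,3.3,"pics/s10.png")
E
```

```text
time: 14.53
tool_pos: [0.4748, -0.2769, 0.1631]
tool_rot: [-0.001, 0.795, 0.607, 0.0]
contact_force: [0.2, 0.1, 0.5]
gripper_width: 0.002
t 14.53 board mm [-50.1 -63.9 163.1] tilt -1.0 yawerr 0.0005 F [0.2 0.1 0.5] T [0.05 0.01 0.  ] w 0.0
```

View pics/s10.png

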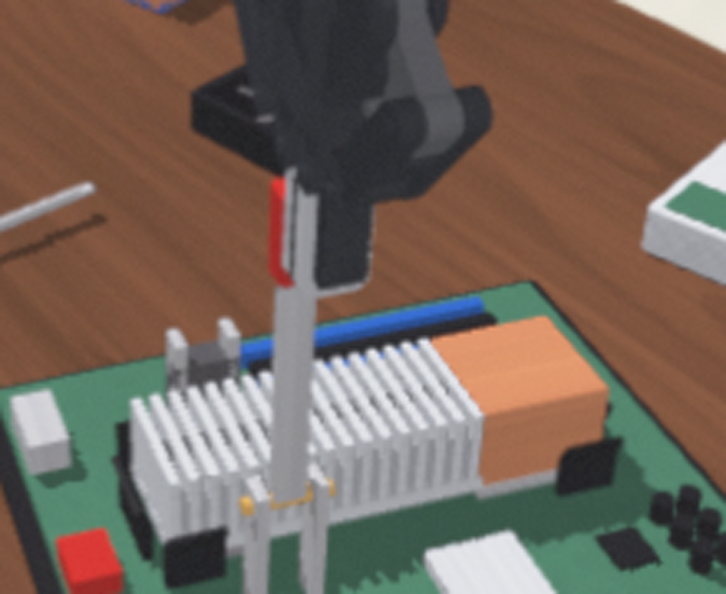

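The bar is now about upright and the tab is behind the fingers. I'll continue over the arc.

```bash
python3 -m inch '.007 0 0 0 0 0 1;.007 0 0 0 0 0 1;.007 0 0 0 0 0 1;.007 0 .001 0 0 0 1;.0073 0 .002 0 0 0 1;.0073 0 .003 0 0 0 1;.0073 0 .003 0 0 0 1;.0073 0 .003 0 0 0 1;.007 0 .003 0 0 0 1;.007 0 .003 0 0 0 1'
python3 b.py
python3 - <<'E'
from h import *
s=grab_frame("side");crop(s,290,220,220,180,3.3,"pics/s11.png")
t=grab_frame("top");crop(t,380,220,180,150,3.5,"pics/t11.png")
E
```

```text
time: 15.42
tool_pos: [0.4935, -0.2087, 0.1447]
tool_rot: [-0.0, 0.795, 0.607, -0.0]
contact_force: [-0.5, -1.2, 0.2]
gripper_width: -0.001
t 15.42 board mm [-50.1   6.8 144.7] tilt -1.0 yawerr -0.0004 F [-0.5 -1.2  0.2] T [-0.24  0.02  0.04] w -0.0
```

View pics/s11.png

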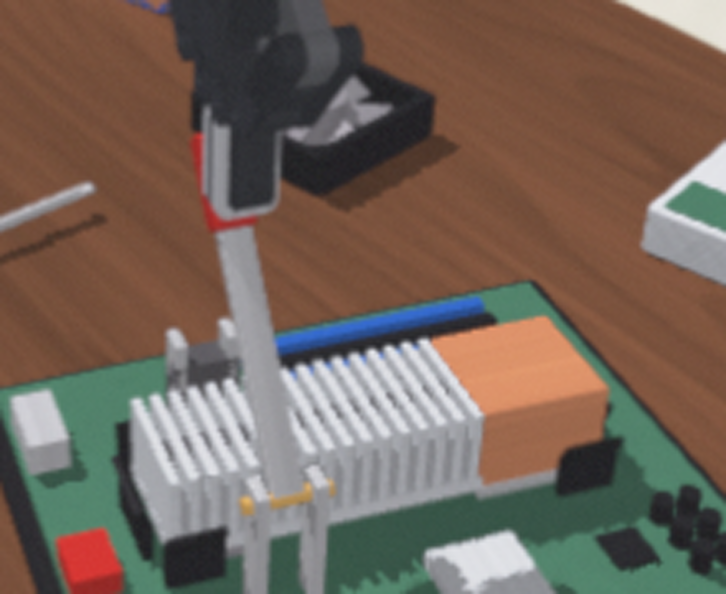

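View pics/t11.png

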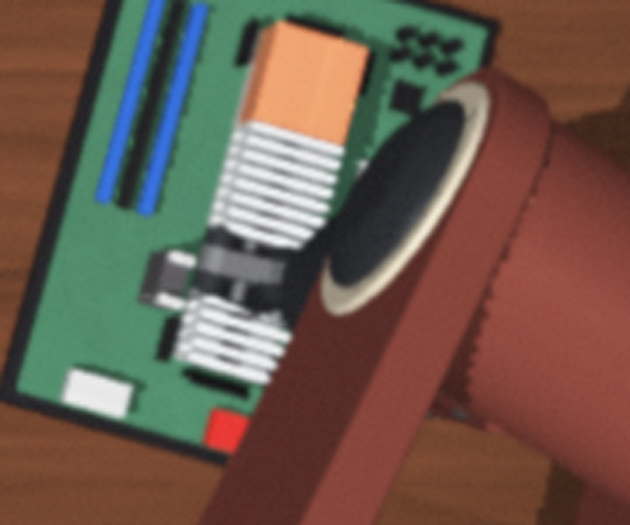

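The fingers are pushing on the tab's upper face with the bar at about 0.85 rad. I'll keep following the arc down.

```bash
python3 -m inch '.0055 0 .0044 0 0 0 1;.0055 0 .0044 0 0 0 1;.0055 0 .0044 0 0 0 1;.0055 0 .0044 0 0 0 1;.004 0 .0042 0 0 0 1;.004 0 .0042 0 0 0 1;.004 0 .0042 0 0 0 1;.004 0 .0042 0 0 0 1;0 0 0 0 0 0 1'
python3 b.py
python3 - <<'E'
from h import *
s=grab_frame("side");crop(s,290,220,220,180,3.3,"pics/s12.png")
E
```

```text
time: 16.27
tool_pos: [0.5031, -0.1717, 0.1097]
tool_rot: [-0.001, 0.795, 0.607, -0.0]
contact_force: [0.8, 0.0, -0.2]
gripper_width: -0.003
t 16.27 board mm [-50.5  45.  109.7] tilt -1.0 yawerr -0.0001 F [ 0.8  0.  -0.2] T [0.02 0.04 0.01] w -0.0
```

View pics/s12.png

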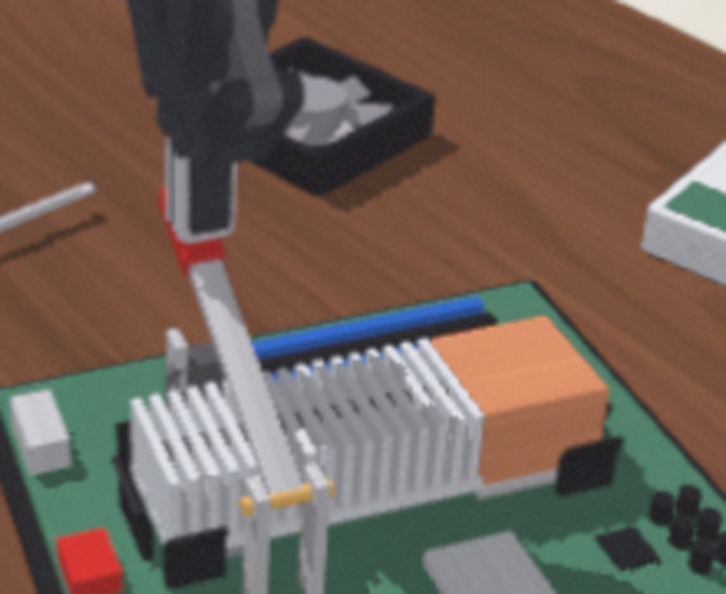

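```bash
python3 -m inch '.002 0 .0042 0 0 0 1;.002 0 .0042 0 0 0 1;.002 0 .0042 0 0 0 1;.002 0 .0042 0 0 0 1;.002 0 .0042 0 0 0 1;.0015 0 .0042 0 0 0 1;.0015 0 .0042 0 0 0 1;.0015 0 .004 0 0 0 1;0 0 .004 0 0 0 1;0 0 0 0 0 0 1'
python3 b.py
python3 - <<'E'
from h import *
s=grab_frame("side");crop(s,290,240,220,180,3.3,"pics/s13.png")
E
```

```text
time: 17.15
tool_pos: [0.5068, -0.1582, 0.0724]
tool_rot: [-0.001, 0.795, 0.607, -0.0]
contact_force: [-0.1, -0.3, -0.1]
gripper_width: 0.001
t 17.15 board mm [-50.5  59.   72.4] tilt -1.0 yawerr -0.0005 F [-0.1 -0.3 -0.1] T [-0.01  0.02 -0.01] w 0.0
```

View pics/s13.png

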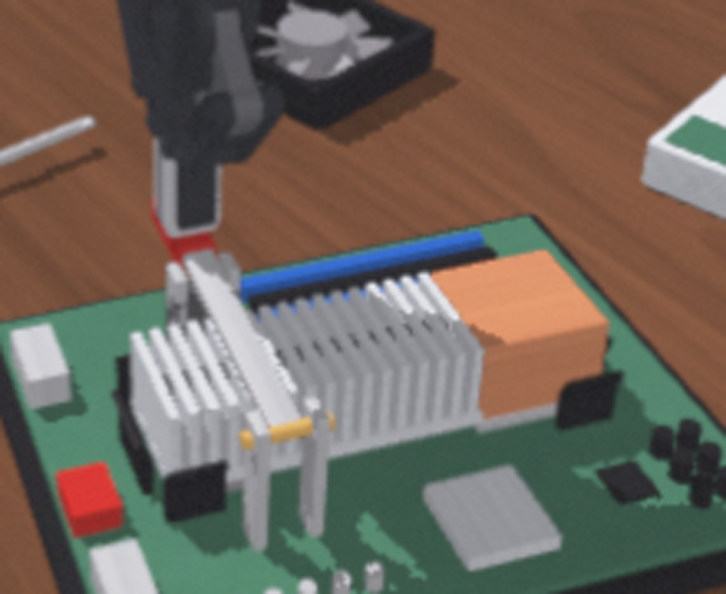

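The bar is entering the fork. I'll press the rest of the way down in small steps until the force rises.

```bash
python3 -m inch '0 0 .002 0 0 0 1;0 0 .002 0 0 0 1;0 0 .0015 0 0 0 1;0 0 0 0 0 0 1'; python3 b.py
python3 -m inch '0 0 .001 0 0 0 1;0 0 0 0 0 0 1'; python3 b.py
python3 -m inch '0 0 .001 0 0 0 1;0 0 0 0 0 0 1'; python3 b.py
```

```text
time: 17.53
tool_pos: [0.5073, -0.1588, 0.0678]
tool_rot: [-0.0, 0.795, 0.607, 0.0]
contact_force: [-0.4, -1.3, -0.7]
gripper_width: 0.0
t 17.53 board mm [-49.9  58.5  67.8] tilt -1.0 yawerr -0.0007 F [-0.4 -1.3 -0.7] T [-0.03  0.04 -0.02] w 0.0
time: 17.7
tool_pos: [0.5073, -0.1588, 0.0669]
tool_rot: [0.0, 0.795, 0.607, -0.0]
contact_force: [-0.5, 1.1, 0.7]
gripper_width: -0.001
t 17.7 board mm [-49.9  58.5  66.9] tilt -1.0 yawerr -0.0007 F [-0.5  1.1  0.7] T [-0.01 -0.02 -0.01] w -0.0
time: 17.87
tool_pos: [0.5073, -0.1588, 0.066]
tool_rot: [0.0, 0.795, 0.607, 0.0]
contact_force: [-0.4, -0.4, 0.6]
gripper_width: 0.001
t 17.87 board mm [-49.8  58.5  66. ] tilt -1.0 yawerr -0.0007 F [-0.4 -0.4  0.6] T [ 0.08 -0.03 -0.02] w 0.0
```

```bash
python3 -m inch '0 0 .001 0 0 0 1;0 0 0 0 0 0 1'; python3 b.py
python3 -m inch '0 0 .001 0 0 0 1;0 0 0 0 0 0 1'; python3 b.py
```

```text
time: 18.03
tool_pos: [0.5074, -0.1589, 0.0659]
tool_rot: [-0.0, 0.795, 0.607, -0.0]
contact_force: [-2.2, 2.4, 6.0]
gripper_width: -0.004
t 18.03 board mm [-49.8  58.5  65.9] tilt -1.0 yawerr -0.0005 F [-2.2  2.4  6. ] T [ 0.25  0.43 -0.01] w -0.0
time: 18.2
tool_pos: [0.5074, -0.1589, 0.0658]
tool_rot: [-0.0, 0.795, 0.607, -0.0]
contact_force: [-4.8, 2.7, 11.8]
gripper_width: -0.001
t 18.2 board mm [-49.7  58.5  65.8] tilt -1.0 yawerr -0.0005 F [-4.8  2.7 11.8] T [ 0.39  0.84 -0.01] w -0.0
```

There is a hard stop at z = 66 mm, exactly the tab top at latch angle 0. One more firm millimetre, then straight up and clear.

```bash
python3 -m inch '0 0 .001 0 0 0 1;0 0 0 0 0 0 1;0 0 -.003 0 0 0 1;0 0 -.005 0 0 0 1;0 0 -.015 0 0 0 1;0 0 -.025 0 0 0 1;0 0 -.03 0 0 0 1;.02 0 -.03 0 0 0 1;.035 0 -.02 0 0 0 1;.035 0 0 0 0 0 1'
python3 -m inch '.035 0 0 0 0 0 1;.035 0 0 0 0 0 1;.035 0 0 0 0 0 1;.035 0 0 0 0 0 1;.02 0 0 0 0 0 1;0 0 0 0 0 0 1;0 0 0 0 0 0 1'
python3 b.py
python3 - <<'E'
from h import *
B=(.54,-.2284,-.2662)
s=grab_frame("side");t=grab_frame("top");cv2.imwrite("pics/t14f.png",t)
for n,im,(x,y,w,h,k) in(("side",s,(290,285,220,130,3.6)),("top",t,(370,190,180,180,3.3))):
    c=cv2.resize(im[y:y+h,x:x+w],None,fx=k,fy=k,interpolation=cv2.INTER_CUBIC)
    def d(P,col,cl=True):
        q=((proj(n,pose(*B,P))-[x,y]+.5)*k-.5).round().astype(int);cv2.polylines(c,[q.reshape(-1,1,2)],cl,col,1)
    d([[a,b,.056] for a,b in((.085,.023),(.085,-.023),(-.085,-.023),(-.085,.023))],(0,255,255))
    d([[-.05+a,-.044+b,.066] for a,b in((.008,.091),(.008,.125),(-.008,.125),(-.008,.091))],(255,255,0))
    cv2.imwrite(f"pics/{n}14.png",c)
E
```

```text
time: 19.03
tool_pos: [0.5341, -0.0725, 0.1973]
tool_rot: [0.004, 0.796, 0.606, 0.003]
contact_force: [1.8, 1.6, -0.0]
gripper_width: -0.002
time: 19.62
tool_pos: [0.573, 0.0831, 0.1906]
tool_rot: [-0.0, 0.794, 0.608, -0.0]
contact_force: [0.3, -0.2, -0.5]
gripper_width: 0.001
t 19.62 board mm [-50.1 309.2 190.6] tilt -1.0 yawerr 0.0016 F [ 0.3 -0.2 -0.5] T [-0.02  0.    0.01] w 0.0
```

View pics/side14.png

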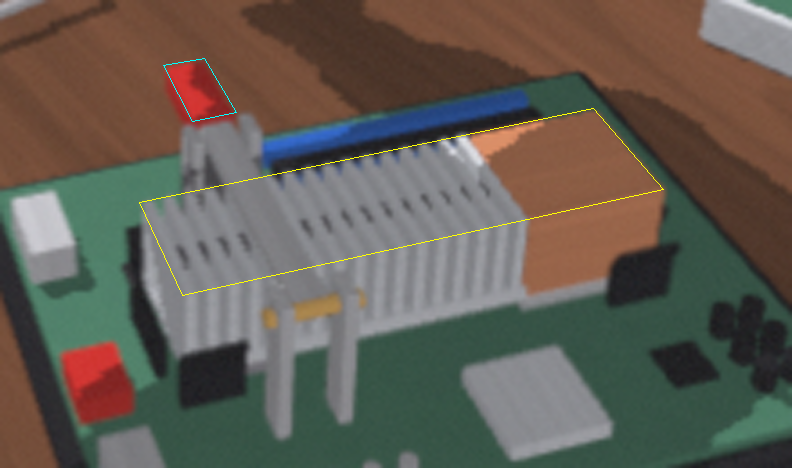

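View pics/top14.png

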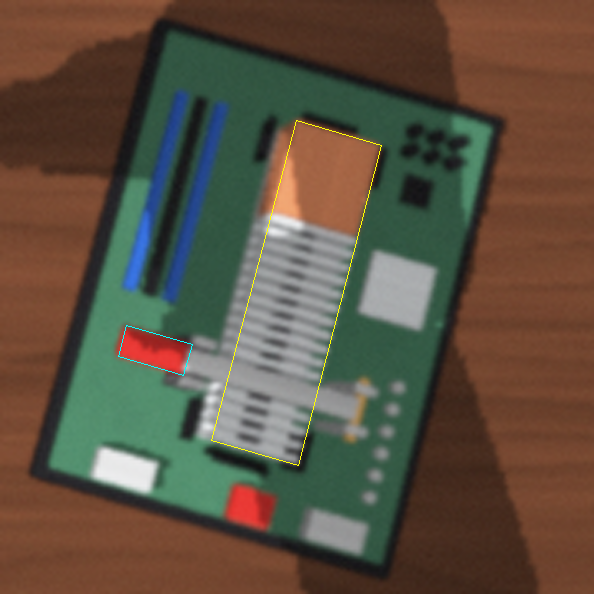

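View pics/t14f.png

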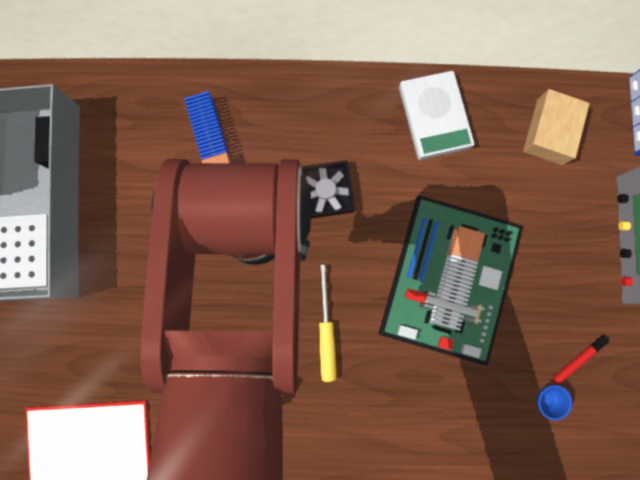

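The bar lies flat across the cooler, through the fork. The tab matches the angle-0 outline, the cooler is at its seat outline, the fan and screwdriver have not moved, and the arm is clear at z = 0.19. I'm handing in.

```bash
python3 -c "
from plant import *
print(job_done())"
```

```text
the job is handed in; nothing more can be done
None
```

The cooler is seated in the frame with its copper end on the processor, and the latch bar is closed in its catch. I handed the job in at about 19.7 s of the 72 s; the hand-in gives no verdict.

- **Lift:** I gripped the cooler about 27 mm from its origin towards the copper. A small test lift showed a wrist torque of about -0.04 N m, which puts the balance point roughly 7 mm nearer the tail. The pictures hinted very slightly the other way, but it hung level within about 0.02 rad with no creep, so I did not regrip.
- **Seating:** I lowered it until it touched at the expected height, let go, and checked it against the seat outline. The side picture agreed within about 1–2 mm.
- **Latch:** I pushed the bar over with shut fingers and pressed it down to a hard stop at 66 mm, with a force of about 12 N. That is the height of the tab's top when the latch is fully closed.
- **Last checks:** The tab matched the closed outline in both pictures, and the cooler was still at its seat. In the top view, the fan and screwdriver were where they started. The arm was about 0.3 m away from the board in free air, with wrist force near zero. None of these last checks failed.

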